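# Reset the coolant throttle valve to two turns open

### The arm

A 7-joint arm with a two-finger parallel gripper is mounted at the origin on the work surface. World frame = base frame: x ahead of the robot, y to its left, z up, the work surface at z = 0. Lengths are in m, angles in degrees, forces in N, time in s.
With the tool pointing down it reaches from about 0.425 to 0.875 m from the base axis. Payload 4.7 kg.
Tool frame: the origin (TCP) lies at the very end of the fingers, on their centre line; the grasp point (between the pads) lies 19 mm behind it (env.grasp_offset is the distance from the TCP to the grasp point, in m); z points along the fingers, y is the line along which they close (so a half turn about z gives the same grasp; the last joint's range is limited). The gripper opens to 87 mm and grips with 3 to 60 N. Pads are 19 mm wide; open, the fingers measure 117 mm over their backs; the gripper's body (75 mm by 190 mm) begins 51 mm behind the grasp point.
Start: joints at [-71.041, 18.392, -4.016, 83.108, 1.295, 78.541, -3.26], TCP at [0.203, 0.618, 0.223] pointing down, gripper open.
Joint ranges: [-163.93, 163.93], [-17.29, 119.83], [-79.2, 71.16], [3.27, 140.29], [-89.18, 269.18], [5.43, 117.66], [-154.24, 154.24]. Speed limits (degrees/s): [147.25, 147.25, 180, 180, 180, 180, 180].

### API

Orientations are given as [roll, pitch, yaw] about the fixed x, y, z axes, in that order (R = Rz(yaw) Ry(pitch) Rx(roll)).
In Python, from cell import env gives the robot as it stands. The module is installed in compiled form; this text tells all that it offers.
- The arm moves only by the tool drive_tool, never from a script. Its argument "moves" is one flat list of numbers, 5 for each row, row after row: the shift along the tool's x, y, z in units of 40 mm (1.0 is 40 mm), then the turn about the tool's z in units of 10 degrees (1.0 is 10 degrees), then the finger opening in mm, from 0 to 87. A call has 1 to 5 rows; each row is the pose to reach, as a shift and turn from the pose commanded when the call began, along the tool's axes at that moment; what a row does not reach only later rows make up. A row lasts 1/8 s, in which the tool goes at most 62.5 mm and 10.7 degrees, less where a joint would pass 70% of its speed; a pose out of reach is approached as far as the arm can. A call with a gripper value outside its range is refused whole. The fingers move at their own pace and stop on an object; "squeeze" is the grip in N (left out, the last holds). Time passes only in rows, so rows that repeat a pose let the fingers close. It gives the time, the measured TCP pose, the force, the opening and the grip force at its end, in the units of the state.
- env.get_obs(): the state, without advancing time (a new reading comes with each control period).
- env.read_camera(name): name is "scene" or "top" or "wrist"; returns (picture, depth): 400x640x3 uint8, red, green, blue; 400x640 float32, m along the optical axis (not along the pixel's ray), 0 where there is no reading.
- env.camera_model(name): a dict with "K" (3x3 intrinsics, pixels), "rvec" (rotation vector, rad) and "tvec" (3), from world to camera coordinates, as OpenCV has them; the wrist camera has in their place "tool_from_camera" (4x4, takes a point from camera to tool coordinates, whose origin is the TCP and whose axes are the flange's). Camera axes: x right, y down, z forward; pixel columns grow to the right and rows downward; lengths in m; the calibration is good to about 2 mm. The wrist camera is an equidistant fisheye: a pixel r from the principal point sees the ray r / f radians off the axis. A picture is of the moment at which its call begins: read the wrist's pose just before it. camera_model takes no time and is no camera call.
- env.sign_off(): hands the job in; it is judged then, once.
The state is a dict: "time_s": time; "qpos": joint angles; "joint_velocities": joint speeds; "effort": joint torques, N m; "tool_pos": TCP position; "tool_rot": TCP orientation; "force": force on the tool from outside, world axes, zero at the start; "wrist_torque": the same for the moment, N m; "grip_width": finger opening in m; "grasp_force": force on a finger pad.
Only numpy, scipy, OpenCV 4.12 (cv2) and the standard library are available. Lean on these libraries where they do the work, as an engineer would, in place of code of your own. Each camera call takes 0.05 s, during which the arm holds its last target. There are 200 camera calls.

### The job

The coolant canister on the blue filling stand is in the way of the hand at the valve: lift it by its handle and set it down gently, upright, on the bench top close beside the stand, clear of the handwheel, and let go of it. Then take the crank handle of the valve's handwheel and reset the valve: turn it clockwise (seen from above) until it is closed at its stop, and open it again by exactly two full turns from there. Finish holding on: stop there with the crank handle still firmly in the gripper so that the setting cannot shift, and leave everything else on the bench where it is.

Things in the scene. Friction and masses are not known exactly. Their poses are not given: they have to be found in the camera images.
- canister: Off-white plastic 1-litre coolant canister, closed, 0.4 to 0.8 kg: block 112 (its x) x 70 (y) x 116 mm with a shoulder (100 x 52 mm) up to 130 mm, carrying handle on top, black screw cap (29 mm diameter, top 148 mm up, centre at x +38 mm). Starts upright on the filling stand. Origin: centre of its underside; z up.
- can_handle (a point): Middle of the canister's carrying handle: a round bar 18 mm thick that runs along the canister's x, 168 mm above its underside and 10 mm to -x of its middle. About 40 mm of the bar are straight; the posts at its ends stand 60 mm apart; there are 29 mm of free height under the bar. Grasp it from above with the fingers closing along the canister's y. Axes as the canister's.
- stand: Fixed filling stand of blue perforated sheet, 130 (x) x 100 (y) mm, 80 mm high. It stands on the bench on the rig's +y side, its middle 118 to 133 mm from the valve axis. Beyond it the bench is free from 60 to 195 mm from its middle along the rig's +y, over at least 60 mm to either side. Origin: on the bench under its middle.
- rig: Fixed coolant loop on a slotted aluminium plate 20 mm thick (x -110 to +270, y -240 to +62 mm in its frame). Pump, motor and header tank (162 mm high, at x +222 mm) stand on its +x side, a cold plate with inverter (60 mm high) on its -y side. Origin: on the bench under the valve's axis; x points away from the robot within 20 degrees, z up.
- valve_axis (a point): The point on the valve's vertical axis at the mid-height of the handwheel, 145 mm above the bench. Axes as the rig's. The handwheel is 112 mm in diameter over its rim, the rim 12 mm thick (top 151 mm above the bench).
- crank_grip (a point): Middle of the crank handle: an upright black round handle that revolves freely on its pin, 17 to 21 mm thick, 54 mm tall (155 to 209 mm above the bench), standing on the handwheel 44 mm from the valve's axis; this point is 184 mm above the bench. Grasp it from above; with it in the gripper the wheel is turned by leading the handle round in a circle of 44 mm radius, and the gripper need not turn. Drag about 3 to 4 N at the handle.
- handwheel (a joint): Turn of the handwheel, rad: 0 = closed, at the stop (rigid); grows anticlockwise seen from above as the valve opens, 6.283 per turn, up to 28.3. Starts between about 0.5 and 1.4 turns open. At 0 the crank handle stands on the rig's +x side of the valve's axis, at value q it stands at angle q from the rig's x about z. Stays where it is left. The steel spindle end in the hub rises 2 mm per turn as the valve opens.
- multimeter: Loose bystander: red multimeter, 155 (x) x 76 x 49 mm, lying on the bench beyond the stand. Origin: centre of its underside.
- screwdriver: Loose bystander: screwdriver, 190 mm long along x, 26 mm thick, lying behind and beside the stand. Origin: on the bench under its middle.
- spanner: Loose bystander: steel spanner, 170 mm long along x, lying on top of the carton. Origin: on the carton under its middle.
- coupling: Loose bystander: aluminium shaft coupling, 40 mm diameter, 45 mm high, standing on the rig's plate between valve and cold plate. Origin: centre of its underside.
- carton: Loose bystander: white carton, 200 (x) x 130 x 55 mm, on the rig's -y side. Origin: centre of its underside.
- fitting: Loose bystander: brass hose fitting, 28 mm diameter, 38 mm high, standing on the rig's plate between cold plate and pump motor. Origin: centre of its underside.
- crank_handle: The same crank handle as a body (it is what the gripper must be holding at the end). Origin: on the pin, at its lower end, 155 mm above the bench.
There are look-alikes about, which are no part of the job. Of the things that look like the stand, the middle-sized one is meant.

How it is judged (in metres and radians):
On the way, in this order (a step that is already met when the one before it is completed fails the run):
1. the canister is lifted clear of the stand, upright (height (world z) of canister above 0.09 m and angle between canister's own z axis and vertical below 0.35 rad and contact force between the fingers and canister above 1 N), for 0.1 s.
2. the canister stands upright on the bench beside the stand, released (height (world z) of canister below 0.006 m and angle between canister's own z axis and vertical below 0.08 rad and horizontal distance between canister and stand below 0.3 m and horizontal distance between canister and valve_axis above 0.17 m and linear speed of canister below 0.03 m/s and contact force between the fingers and canister below 0.1 N), for 0.2 s.
3. the valve is closed to its stop (value of joint handwheel below 0.06 rad), for 0.2 s.
At the end, for the whole second after the job is handed in: Handwheel at rest two turns open (12.566 rad within 0.25) after closing to its stop (below 0.06 rad); gripper holds the crank handle (3 N or more, grasp point within 35 mm of its middle). Canister upright and released on the bench, within 0.30 m of the stand, at least 0.17 m from the valve axis (all of step 2 and value of joint handwheel between 12.316 and 12.816 rad and velocity of joint handwheel between -0.1 and 0.1 rad/s and contact force between the fingers and crank_handle above 3 N and distance between the grasp point and crank_grip below 0.035 m); the arm keeps its last pose, push and grip.
It fails at once if the canister is tipped over (more than 30 degrees) (angle between canister's own z axis and vertical above 0.52 rad).
It fails at once if the canister is dropped or slammed onto the bench (faster than 0.5 m/s within 20 mm of it) (height (world z) of canister below 0.02 m and linear speed of canister above 0.5 m/s).
It fails at once if a bystander is moved by more than 30 mm (distance of any of multimeter, screwdriver, coupling, carton, fitting, spanner from where it was at the start of the episode above 0.03 m).
It also fails if it takes over 69 s, if anything falls off the work surface, if the arm or the gripper's body presses on something with over 40 N, if the wrist force passes 120 N, or if a joint passes its speed limit or range.

## Working session

There is one attempt and no reset: what is moved stays moved. The work goes in short steps, Python scripts to look and compute and a tool call to move; the robot and the scene stay as the last step left them, time stands still between calls to the robot, and variables do not carry over. Pictures are saved under pics/ and viewed, at most 10 in all, crops included, and the job is handed in when it is done.

Besides the shell and the picture viewer there is one more tool, called after "Call:" by a JSON object that holds its "method" and its "body". drive_tool: Moves the arm, as the interface text tells. Its arguments: {"type":"object","properties":{"moves":{"type":"array","items":{"type":"number"}},"squeeze":{"type":"number"}},"required":["moves"]}

```bash
mkdir -p pics; cat > h.py <<'E'
import numpy as np, cv2
from cell import env
from scipy.spatial.transform import Rotation as R
def cloud(name):
    s=env.get_obs(); im,d=env.read_camera(name); m=env.camera_model(name)
    K=np.array(m['K']); v,u=np.mgrid[0:400,0:640]
    x=(u-K[0,2])/K[0,0]; y=(v-K[1,2])/K[1,1]
    P=np.stack([x*d,y*d,d],-1)
    Rm=cv2.Rodrigues(np.array(m['rvec']))[0]; t=np.array(m['tvec']).ravel()
    W=(P-t)@Rm
    W[d==0]=np.nan
    return im,d,W
def save(n,im): cv2.imwrite('pics/'+n,cv2.cvtColor(im,cv2.COLOR_RGB2BGR))
E
python3 - <<'E'
from h import *
for c in ('scene','top'):
    im,d,W=cloud(c); np.savez('/tmp/%s.npz'%c,im=im,W=W); save(c+'.png',im)
print(env.get_obs())
m=env.camera_model('top');print(m)
E
```

```text
{'time_s': 0.1, 'qpos': array([-71.04087683,  18.43688737,  -4.01668503,  83.16786922,
         1.29567668,  78.54147987,  -3.26121618]), 'joint_velocities': array([ 0.0655867 , -0.15135135,  0.04485729, -0.20945721, -0.00357016,
        0.02703534,  0.02775335]), 'effort': array([-1.02546051e-04, -4.92574453e+01, -4.05854238e-01, -3.13400674e+01,
       -6.42084936e-02,  3.95363127e-02,  8.40921052e-05]), 'tool_pos': array([0.20237582, 0.61716614, 0.22154791]), 'tool_rot': array([-1.79899040e+02,  5.76460413e-03,  1.61850489e+02]), 'force': array([-0.34218466,  0.83828013,  0.21190208]), 'wrist_torque': array([ 0.01785525, -0.01771146,  0.04250881]), 'grasp_force': 0.0, 'grip_width': 0.08699725362260362}
{'K': array([[449.45478605,   0.        , 322.01638629],
       [  0.        , 449.45478605, 198.7254755 ],
       [  0.        ,   0.        ,   1.        ]]), 'rvec': array([ 2.16126821, -2.06002582,  0.20811775]), 'tvec': array([-0.0115242 ,  0.5658439 ,  1.17824964])}
```

View pics/scene.png

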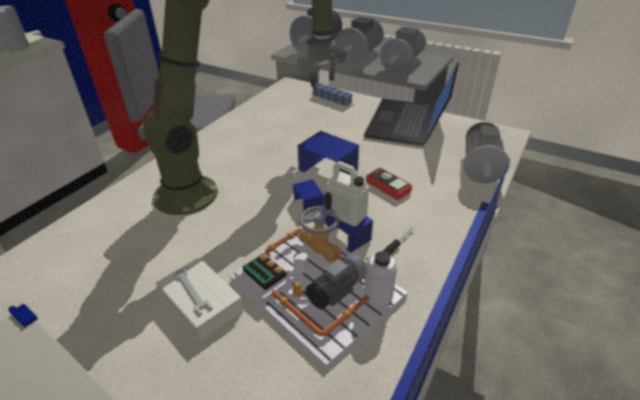

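View pics/top.png

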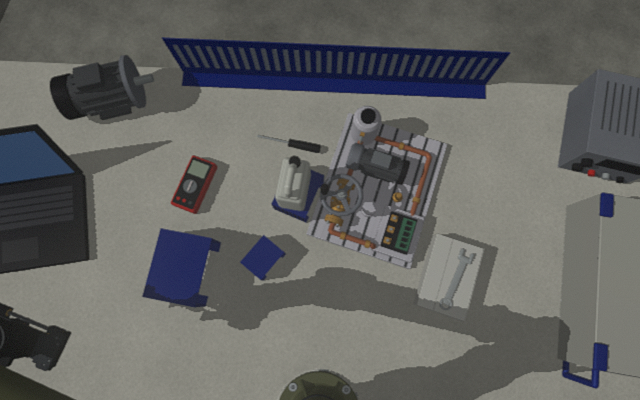

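The scene and top views show three blue boxes: a big one at top (182,268), a small one at (262,257) and a middle-sized one at (300,195) carrying the canister. I choose the middle one. The canister handle is near (292,178), the handwheel near (341,195), the crank handle is perhaps at (325,188), and the multimeter is at (194,184). A close crop should confirm this.

```bash
python3 - <<'E'
from h import *
z=np.load('/tmp/top.npz'); im,W=z['im'],z['W']
c=im[130:240,240:400]; save('crop.png',cv2.resize(c,None,fx=5,fy=5,interpolation=cv2.INTER_CUBIC))
def rep(n,lo,hi,u0,u1,v0,v1,dark=None):
    S=W[v0:v1,u0:u1];I=im[v0:v1,u0:u1].max(-1)
    m=(S[...,2]>lo)&(S[...,2]<hi)
    if dark: m&=I<dark
    p=S[m]
    if len(p)<5: print(n,len(p));return
    xy=p[:,:2].astype(np.float32); r=cv2.minAreaRect(xy*1000)
    v,uu=np.nonzero(m)
    print(n,len(p),'mean',p.mean(0).round(3),'rect',np.round(r[0],0),np.round(r[1],0),round(r[2],1),'pix',uu.mean()+u0,v.mean()+v0)
rep('handle',.24,.275,260,325,140,225)
rep('body',.19,.215,260,325,140,225)
rep('stand',.07,.085,260,330,140,225)
rep('wheel',.138,.158,310,370,160,225)
rep('crank',.175,.23,305,370,160,225)
rep('tank',.15,.2,345,390,95,140)
rep('meter',.02,.07,165,220,150,215)
rep('screwdriver',.012,.04,255,325,130,155)
rep('plate',.012,.026,305,455,100,270)
E
```

```text
handle 230 mean [0.571 0.09  0.253] rect [573.  90.] [18. 76.] 82.6 pix 290.1304347826087 178.23913043478262
body 836 mean [0.575 0.084 0.203] rect [580.  65.] [116. 108.] 82.8 pix 294.10765550239233 181.60287081339715
stand 524 mean [0.569 0.058 0.08 ] rect [575.  55.] [161. 131.] 71.1 pix 306.4541984732824 195.14503816793894
wheel 774 mean [ 0.56  -0.037  0.15 ] rect [562. -19.] [141. 110.] 87.9 pix 342.5129198966408 194.68217054263567
crank 178 mean [0.587 0.038 0.196] rect [595.  31.] [83. 57.] 2.8 pix 313.438202247191 178.46067415730337
tank 200 mean [ 0.773 -0.095  0.16 ] rect [771. -97.] [46. 46.] 6.9 pix 368.075 115.435
meter 1462 mean [0.596 0.379 0.037] rect [600. 382.] [ 78. 156.] 72.2 pix 193.60670314637483 183.65458276333788
screwdriver 335 mean [0.732 0.091 0.021] rect [738. 121.] [187.  27.] 81.8 pix 299.01194029850745 144.08656716417912
plate 7101 mean [ 0.615 -0.143  0.02 ] rect [ 621. -116.] [431. 382.] 74.5 pix 378.2364455710463 187.678214336009
```

View pics/crop.png

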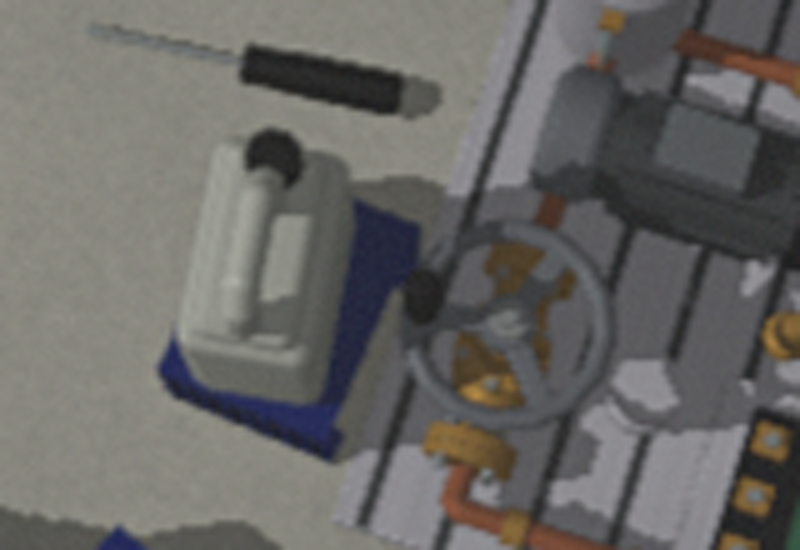

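The crop confirms the choice. The canister's bar runs from crop (265,185) to (235,325) and its cap is at (272,155), on the middle-sized stand. The crank knob is at (424,296), left of the hub at (505,325). I'll refine the rig yaw, wheel centre and crank position.

```bash
cat >> h.py <<'E'
def to(x,y,z,yaw=None):
    "units of a move from the measured pose to TCP x,y,z (world) and yaw"
    s=env.get_obs(); Rt=R.from_euler('xyz',s['tool_rot'],degrees=True)
    d=Rt.inv().apply(np.array([x,y,z])-s['tool_pos'])/.04
    dy=0 if yaw is None else -((yaw-s['tool_rot'][2]+180)%360-180)/10
    print('t',s['time_s'],s['tool_pos'].round(4),s['tool_rot'].round(2),'units',d.round(2),round(dy,2))
E
python3 - <<'E'
from h import *
from scipy.optimize import least_squares
z=np.load('/tmp/top.npz'); im,W=z['im'],z['W']
S=W[155:230,310:375].reshape(-1,3); I=im[155:230,310:375].reshape(-1,3)
p=S[(abs(S[:,2]-.149)<.006)][:,:2]
f=lambda q:np.hypot(p[:,0]-q[0],p[:,1]-q[1])-q[2]
# rim only: iterate
c=np.array([.565,-.035])
for k in range(8):
    r=np.hypot(*(p-c).T); q=p[(r>.04)&(r<.06)]
    s=least_squares(lambda a:np.hypot(q[:,0]-a[0],q[:,1]-a[1])-a[2],[*c,.05],loss='soft_l1',f_scale=.003); c=s.x[:2]
print('wheel',s.x,len(q))
pt=S[(S[:,2]>.17)&(I.max(1)<60)]
pt=pt[np.hypot(*(pt[:,:2]-c).T)<.07]
print('crank',len(pt),pt.min(0),pt.max(0),pt.mean(0), np.median(pt,0))
top=pt[pt[:,2]>.202]; print('cranktop',len(top),top[:,:2].min(0),top[:,:2].max(0),top.mean(0))
# plate yaw
m=((abs(W[...,2]-.02)<.004)).astype(np.uint8)
b=W[100:275,305:460][m[100:275,305:460]>0][:,:2]
b=b[b[:,1]<.05]
for a in np.arange(-22,-11,1.): # projected extent sharpness
    t=np.radians(a); v=-b[:,0]*np.sin(t)+b[:,1]*np.cos(t)
    print(a,np.percentile(v,[.1,99.9]).round(3),end=';')
# slots / edges by LSD in pixels -> world on plate
g=cv2.cvtColor(im,cv2.COLOR_RGB2GRAY)
L=cv2.createLineSegmentDetector().detect(g[100:275,300:460])[0][:,0]
out=[]
for x0,y0,x1,y1 in L:
    n=np.hypot(x1-x0,y1-y0)
    if n<22: continue
    A=W[int(round(y0))+100,int(round(x0))+300];B=W[int(round(y1))+100,int(round(x1))+300]
    if abs(A[2]-.018)<.012 and abs(B[2]-.018)<.012:
        d=B-A; out.append((np.degrees(np.arctan2(d[1],d[0]))%90-90,n))
print(); print(np.round(sorted(out),1).tolist())
st=W[140:225,260:330]; sm=(abs(st[...,2]-.08)<.004); print('stand px',sm.sum())
q=st[sm][:,:2];t=np.radians(-18)
for a in (-16,-17,-18,-19):
    t=np.radians(a);print(a,np.percentile(q@[np.cos(t),np.sin(t)],[1,99]),np.percentile(q@[-np.sin(t),np.cos(t)],[1,99]))
th=np.radians(-7.4); bar=np.array([.573,.090])
to(bar[0],bar[1],.30,172.6)
E
```

```text
wheel [ 0.56083481 -0.03433111  0.04947549] 531
crank 69 [5.55056317e-01 2.67425760e-04 1.74289872e-01] [0.57408303 0.01782936 0.21204286] [0.56202208 0.00900123 0.20115454] [0.56128678 0.00832326 0.20548381]
cranktop 44 [0.55675014 0.00062672] [0.57269211 0.01782936] [0.56412453 0.00937775 0.20761861]
-22.0 [-0.106  0.313];-21.0 [-0.115  0.302];-20.0 [-0.123  0.291];-19.0 [-0.131  0.279];-18.0 [-0.139  0.268];-17.0 [-0.147  0.256];-16.0 [-0.155  0.244];-15.0 [-0.164  0.232];-14.0 [-0.173  0.22 ];-13.0 [-0.182  0.208];-12.0 [-0.191  0.196];
[[-17.4, 29.3], [-16.2, 75.5], [-16.1, 24.9], [-15.6, 23.7], [-15.3, 58.9]]
stand px 473
-16 [0.47360187 0.60147792] [0.18756884 0.29225637]
-17 [0.46971752 0.59774058] [0.19773407 0.30089094]
-18 [0.46561239 0.59391956] [0.20776463 0.30940896]
-19 [0.46139906 0.58991722] [0.21770092 0.31761038]
t 0.1 [0.2024 0.6172 0.2215] [-1.7990e+02  1.0000e-02  1.6185e+02] units [-12.91  -9.64  -1.94] -1.07
```

Rig yaw is about -16°, the wheel axis is at (0.561,-0.034), and the crank is at (0.565,0.009). That puts the crank at about 8.04 rad, since 101° + 360° fits the given range. Next I move above the canister handle.

Call:
{"method": "drive_tool", "body": {"moves": [-1.2, -0.9, -0.5, -0.2, 70, -2.4, -1.8, -1.0, -0.4, 70, -3.6, -2.7, -1.5, -0.6, 70, -4.8, -3.6, -2.0, -0.8, 70, -6.0, -4.5, -2.2, -1.07, 70]}}

```text
time_s: 0.72
tool_pos: [0.375, 0.3712, 0.3115]
tool_rot: [179.9, 0.1, 172.7]
force: [0.9, 0.2, -0.4]
grip_width: 0.0703
grasp_force: 0.0
```

```bash
python3 -c "
from h import *
to(.573,.09,.3,172.6)"
```

```text
t 0.725 [0.375  0.3712 0.3115] [1.7992e+02 5.0000e-02 1.7266e+02] units [-5.81 -6.34  0.28] 0.01
```

Call:
{"method": "drive_tool", "body": {"moves": [-1.1, -1.1, 0, 0, 70, -2.2, -2.2, 0, 0, 70, -3.3, -3.3, 0, 0, 70, -4.3, -4.4, 0, 0, 70, -5.0, -5.4, 0.1, 0, 70]}}

```text
time_s: 1.35
tool_pos: [0.5454, 0.1301, 0.3062]
tool_rot: [-180.0, 0.0, 172.5]
force: [0.3, 1.5, -0.3]
grip_width: 0.0698
grasp_force: 0.0
```

Call:
{"method": "drive_tool", "body": {"moves": [-0.5, -0.6, 0.1, 0, 70, -0.8, -0.95, 0.1, 0, 70, -0.8, -0.95, 0.1, 0, 70]}}

```text
time_s: 1.72
tool_pos: [0.5713, 0.09, 0.3022]
tool_rot: [-180.0, -0.0, 172.4]
force: [0.3, 0.6, 1.0]
grip_width: 0.07
grasp_force: 0.0
```

```bash
python3 - <<'E'
from h import *
to(.573,.09,.229,172.6)
im,d=env.read_camera('wrist'); print(env.camera_model('wrist')); save('w1.png',im)
E
```

```text
t 1.725 [0.5713 0.09   0.3022] [-1.7998e+02 -2.0000e-02  1.7245e+02] units [-0.04  0.01  1.83] -0.02
{'K': array([[309.70691629,   0.        , 317.25110461],
       [  0.        , 309.70691629, 197.07039641],
       [  0.        ,   0.        ,   1.        ]]), 'tool_from_camera': array([[-2.06701532e-04, -9.58267398e-01, -2.85873313e-01,
         7.74368668e-02],
       [ 9.99999893e-01, -3.16637389e-04,  3.38337903e-04,
        -1.32116729e-04],
       [-4.14736361e-04, -2.85873212e-01,  9.58267361e-01,
        -1.62224036e-01],
       [ 0.00000000e+00,  0.00000000e+00,  0.00000000e+00,
         1.00000000e+00]])}
```

View pics/w1.png

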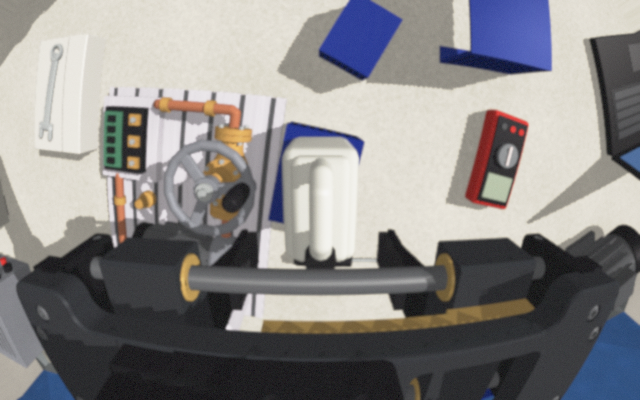

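The wrist view shows the bar at column 321, midway between the open fingers and aligned with them. The crank knob at (235,195) lies outside the left finger. Descending now.

Call:
{"method": "drive_tool", "body": {"moves": [-0.04, 0, 0.6, 0, 60, -0.04, 0, 1.2, 0, 60, -0.04, 0, 1.6, 0, 60, -0.04, 0, 1.83, 0, 60, -0.04, 0, 1.83, 0, 60]}}

```text
time_s: 2.4
tool_pos: [0.5724, 0.091, 0.229]
tool_rot: [-180.0, -0.0, 172.6]
force: [-0.9, 0.1, 0.5]
grip_width: 0.06
grasp_force: 0.0
```

Call:
{"method": "drive_tool", "body": {"moves": [0, 0, 0, 0, 0, 0, 0, 0, 0, 0, 0, 0, 0, 0, 0, 0, 0, 0, 0, 0, 0, 0, 0, 0, 0], "squeeze": 35}}

```text
time_s: 3.02
tool_pos: [0.5727, 0.0907, 0.2293]
tool_rot: [180.0, 0.0, 172.5]
force: [-0.7, 0.9, 0.7]
grip_width: 0.0183
grasp_force: 0.6
```

Closed on 18.3 mm, the bar's thickness. I'll let the grip build, then lift gently.

Call:
{"method": "drive_tool", "body": {"moves": [0, 0, 0, 0, 0, 0, 0, 0, 0, 0, 0, 0, -0.15, 0, 0, 0, 0, -0.4, 0, 0, 0, 0, -0.75, 0, 0], "squeeze": 45}}

```text
time_s: 3.65
tool_pos: [0.5722, 0.0902, 0.2594]
tool_rot: [-180.0, -0.1, 172.5]
force: [0.4, 0.5, -5.3]
grip_width: 0.0166
grasp_force: 44.9
```

Call:
{"method": "drive_tool", "body": {"moves": [0, 0, -0.1, 0, 0, 0, 0, -0.2, 0, 0, 0, 0, -0.2, 0, 0]}}

```text
time_s: 4.03
tool_pos: [0.5727, 0.0905, 0.2674]
tool_rot: [180.0, 0.0, 172.5]
force: [0.7, -0.2, -4.4]
grip_width: 0.0173
grasp_force: 44.9
```

```bash
python3 -c "
from h import *
to(.609,.21,.27)
print(env.get_obs()['grasp_force'],env.get_obs()['grip_width'])"
```

```text
t 4.025 [0.5727 0.0905 0.2674] [1.7999e+02 2.0000e-02 1.7255e+02] units [-0.51  3.08 -0.06] 0
44.92508204653859 0.017305769645393914
```

Call:
{"method": "drive_tool", "body": {"moves": [-0.08, 0.4, 0, 0, 0, -0.2, 1.2, 0, 0, 0, -0.33, 2.0, 0, 0, 0, -0.45, 2.7, 0, 0, 0, -0.51, 3.08, 0, 0, 0]}}

```text
time_s: 4.65
tool_pos: [0.6085, 0.2137, 0.2662]
tool_rot: [180.0, -0.1, 172.8]
force: [-0.1, -0.5, -5.3]
grip_width: 0.017
grasp_force: 45.0
```

Call:
{"method": "drive_tool", "body": {"moves": [0, 0, 0.3, 0, 0, 0, 0, 0.8, 0, 0, 0, 0, 1.3, 0, 0, 0, 0, 1.8, 0, 0, 0, 0, 2.2, 0, 0]}}

```text
time_s: 5.28
tool_pos: [0.6084, 0.2094, 0.1775]
tool_rot: [-180.0, -0.1, 172.5]
force: [0.1, 0.8, -4.5]
grip_width: 0.0167
grasp_force: 45.0
```

```bash
python3 - <<'E'
from h import *
to(.609,.21,.149)
print(env.get_obs()['force'])
im,d,W=cloud('scene'); np.savez('/tmp/s2.npz',im=im,W=W); save('s2.png',cv2.resize(im[120:300,240:480],None,fx=3,fy=3))
E
```

```text
t 5.275 [0.6084 0.2094 0.1775] [-1.7996e+02 -6.0000e-02  1.7252e+02] units [-0.01  0.02  0.71] 0
[ 0.13199752  0.83830965 -4.45078919]
```

View pics/s2.png

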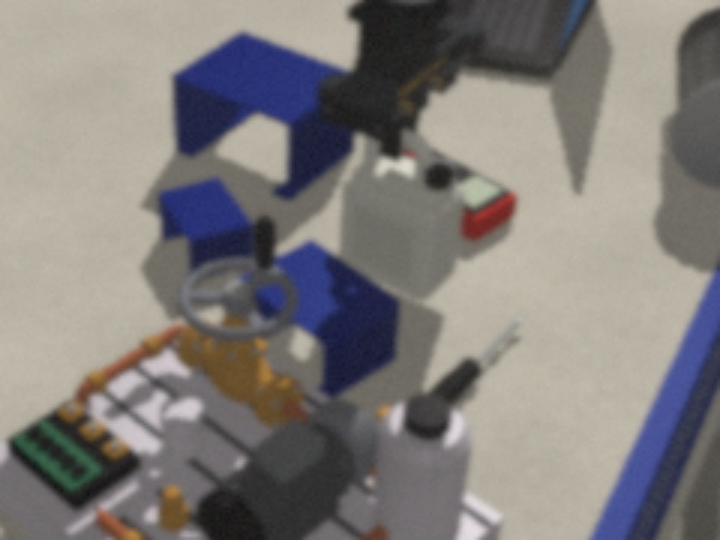

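The canister at crop (400,230) hangs upright beyond the stand at (330,310), clear of the stand and the red meter. I lower slowly.

Call:
{"method": "drive_tool", "body": {"moves": [0, 0, 0.2, 0, 0, 0, 0, 0.4, 0, 0, 0, 0, 0.55, 0, 0, 0, 0, 0.65, 0, 0, 0, 0, 0.7, 0, 0]}}

```text
time_s: 5.95
tool_pos: [0.6089, 0.21, 0.1511]
tool_rot: [180.0, 0.0, 172.6]
force: [-0.0, 0.2, -4.5]
grip_width: 0.0168
grasp_force: 45.0
```

Call:
{"method": "drive_tool", "body": {"moves": [0, 0, 0.02, 0, 0, 0, 0, 0.04, 0, 0, 0, 0, 0.04, 0, 0]}}

```text
time_s: 6.32
tool_pos: [0.609, 0.2101, 0.1499]
tool_rot: [180.0, 0.0, 172.6]
force: [0.6, 0.2, -4.4]
grip_width: 0.0167
grasp_force: 45.0
```

Call:
{"method": "drive_tool", "body": {"moves": [0, 0, 0.03, 0, 0, 0, 0, 0.05, 0, 0, 0, 0, 0.05, 0, 0]}}

```text
time_s: 6.7
tool_pos: [0.6091, 0.2109, 0.1496]
tool_rot: [179.9, 0.1, 172.6]
force: [-3.2, 0.9, 5.8]
grip_width: 0.0169
grasp_force: 45.0
```

Touched down (the force went from -4.4 to +5.8 N). Releasing and rising.

Call:
{"method": "drive_tool", "body": {"moves": [0, 0, -0.04, 0, 20, 0, 0, -0.04, 0, 30, 0, 0, -0.04, 0, 60, 0, 0, -0.04, 0, 60, 0, 0, -0.04, 0, 60]}}

```text
time_s: 7.32
tool_pos: [0.6089, 0.2099, 0.1491]
tool_rot: [-180.0, 0.0, 172.5]
force: [-0.2, -0.1, 0.4]
grip_width: 0.0524
grasp_force: 0.0
```

Call:
{"method": "drive_tool", "body": {"moves": [0, 0, 0, 0, 60, 0, 0, -0.6, 0, 60, 0, 0, -1.5, 0, 60, 0, 0, -2.5, 0, 60, 0, 0, -2.9, 0, 60]}}

```text
time_s: 7.95
tool_pos: [0.6099, 0.2102, 0.268]
tool_rot: [179.9, 0.2, 172.5]
force: [0.7, 0.2, -0.1]
grip_width: 0.06
grasp_force: 0.0
```

```bash
python3 - <<'E'
from h import *
im,d,W=cloud('scene'); save('s3.png',cv2.resize(im[120:300,240:480],None,fx=3,fy=3))
to(.565,.009,.26,180)
E
```

```text
t 8.0 [0.6102 0.2103 0.2689] [179.84   0.26 172.55] units [ 0.47 -5.14  0.21] -0.75
```

View pics/s3.png

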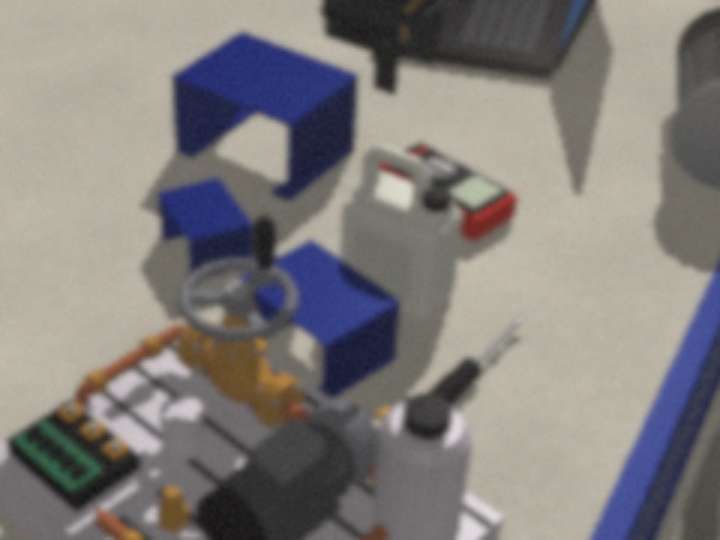

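The canister stands upright and free at crop (400,230) beyond the stand, and the meter is untouched. I move over the crank handle.

Call:
{"method": "drive_tool", "body": {"moves": [0.1, -1.1, 0, -0.2, 60, 0.2, -2.3, 0, -0.4, 60, 0.3, -3.5, 0.1, -0.6, 60, 0.4, -4.6, 0.1, -0.75, 60, 0.47, -5.14, 0.2, -0.75, 60]}}

```text
time_s: 8.62
tool_pos: [0.5627, 0.0057, 0.2562]
tool_rot: [-180.0, -0.1, 179.8]
force: [0.1, 0.2, -0.2]
grip_width: 0.0601
grasp_force: 0.0
```

Call:
{"method": "drive_tool", "body": {"moves": [0, 0, 0, 0, 60, 0, 0, 0, 0, 60]}}

```text
time_s: 8.88
tool_pos: [0.5638, 0.0112, 0.2567]
tool_rot: [179.9, -0.0, -179.8]
force: [0.3, 0.1, 0.1]
grip_width: 0.0601
grasp_force: 0.0
```

```bash
python3 - <<'E'
from h import *
to(.565,.009,.166,180)
im,d,W=cloud('top')
im,d=env.read_camera('wrist'); save('w2.png',im)
E
```

```text
t 8.875 [0.5638 0.0112 0.2567] [ 1.7994e+02 -3.0000e-02 -1.7979e+02] units [-0.03 -0.06  2.27] 0.02
```

View pics/w2.png

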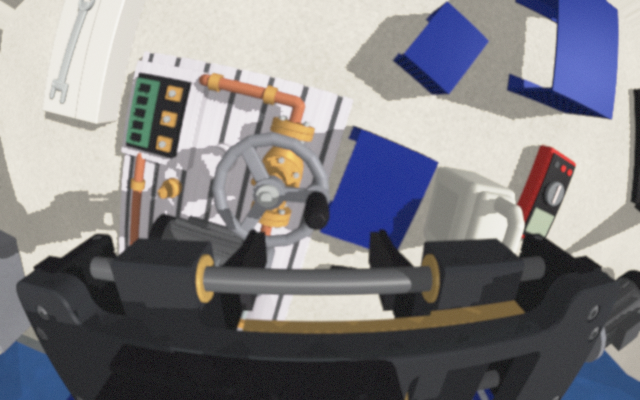

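The knob's top sits at about (317,216), midway between the fingers and consistent with the target. Descend and grip.

Call:
{"method": "drive_tool", "body": {"moves": [-0.03, -0.05, 0.6, 0, 60, -0.03, -0.05, 1.2, 0, 60, -0.03, -0.05, 1.7, 0, 60, -0.03, -0.05, 2.1, 0, 60, -0.03, -0.05, 2.27, 0, 60]}}

```text
time_s: 9.6
tool_pos: [0.5645, 0.0074, 0.1654]
tool_rot: [-180.0, -0.1, -179.9]
force: [0.4, 0.1, -0.4]
grip_width: 0.0598
grasp_force: 0.0
```

Call:
{"method": "drive_tool", "body": {"moves": [0, 0, 0, 0, 0, 0, 0, 0, 0, 0, 0, 0, 0, 0, 0, 0, 0, 0, 0, 0, 0, 0, 0, 0, 0], "squeeze": 35}}

```text
time_s: 10.22
tool_pos: [0.5651, 0.0105, 0.1669]
tool_rot: [179.7, 0.1, -179.8]
force: [0.1, 4.5, 1.5]
grip_width: 0.0197
grasp_force: 35.0
```

Call:
{"method": "drive_tool", "body": {"moves": [0, 0, 0, 0, 0, 0, 0, 0, 0, 0], "squeeze": 40}}

```text
time_s: 10.48
tool_pos: [0.5651, 0.0105, 0.1669]
tool_rot: [179.7, 0.1, -179.8]
force: [-0.6, 6.3, 1.2]
grip_width: 0.0195
grasp_force: 40.0
```

```bash
cat >> h.py <<'E'
def arc(a0,angs):
    f=lambda a:1.1*np.array([-np.cos(np.radians(a)),np.sin(np.radians(a))])
    print(a0,[(f(a)-f(a0)).round(2).tolist() for a in angs])
E
python3 - <<'E'
from h import *
for a in (85,-40,-165): arc(a,[a-25*k for k in range(1,6)])
E
```

```text
85 [[-0.45, -0.14], [-0.81, -0.46], [-0.99, -0.9], [-0.97, -1.38], [-0.75, -1.8]]
-40 [[0.38, -0.29], [0.84, -0.39], [1.31, -0.29], [1.69, -0.0], [1.91, 0.42]]
-165 [[0.02, 0.48], [-0.16, 0.92], [-0.51, 1.24], [-0.97, 1.38], [-1.44, 1.32]]
```

Call:
{"method": "drive_tool", "body": {"moves": [-0.45, -0.14, 0, 0, 0, -0.81, -0.46, 0, 0, 0, -0.99, -0.9, 0, 0, 0, -0.97, -1.38, 0, 0, 0, -0.75, -1.8, 0, 0, 0]}}

```text
time_s: 11.1
tool_pos: [0.5937, -0.0636, 0.1668]
tool_rot: [179.7, -0.1, -179.9]
force: [-7.9, 12.1, 8.4]
grip_width: 0.0198
grasp_force: 40.0
```

Call:
{"method": "drive_tool", "body": {"moves": [0.38, -0.29, 0, 0, 0, 0.84, -0.39, 0, 0, 0, 1.31, -0.29, 0, 0, 0, 1.69, 0, 0, 0, 0, 1.91, 0.42, 0, 0, 0]}}

```text
time_s: 11.72
tool_pos: [0.5205, -0.05, 0.167]
tool_rot: [-179.9, 0.4, 180.0]
force: [11.2, -0.0, -5.7]
grip_width: 0.0195
grasp_force: 40.0
```

Call:
{"method": "drive_tool", "body": {"moves": [0.02, 0.48, 0, 0, 0, -0.16, 0.92, 0, 0, 0, -0.51, 1.24, 0, 0, 0, -0.97, 1.38, 0, 0, 0, -1.44, 1.32, 0, 0, 0]}}

```text
time_s: 12.35
tool_pos: [0.5756, 0.0084, 0.1668]
tool_rot: [179.7, -0.1, -179.7]
force: [-3.2, 4.3, 5.7]
grip_width: 0.0191
grasp_force: 40.0
```

```bash
python3 - <<'E'
from h import *
s=env.get_obs();p=s['tool_pos'][:2]-[.561,-.0343];print(np.hypot(*p),np.degrees(np.arctan2(p[1],p[0])),s['force'])
arc(70,[54,38,22,10,0]); arc(0,[-6,-10,-13,-16,-19]);arc(0,[-6,-12,-16,-20,-24])
E
```

```text
0.04510354818945972 71.15425868969504 [-3.21526869  4.28339997  5.6602703 ]
70 [[-0.27, -0.14], [-0.49, -0.36], [-0.64, -0.62], [-0.71, -0.84], [-0.72, -1.03]]
0 [[0.01, -0.11], [0.02, -0.19], [0.03, -0.25], [0.04, -0.3], [0.06, -0.36]]
0 [[0.01, -0.11], [0.02, -0.23], [0.04, -0.3], [0.07, -0.38], [0.1, -0.45]]
```

Call:
{"method": "drive_tool", "body": {"moves": [-0.27, -0.14, 0, 0, 0, -0.49, -0.36, 0, 0, 0, -0.64, -0.62, 0, 0, 0, -0.71, -0.84, 0, 0, 0, -0.72, -1.03, 0, 0, 0]}}

```text
time_s: 12.98
tool_pos: [0.6052, -0.0375, 0.1669]
tool_rot: [180.0, 0.1, -180.0]
force: [-0.1, 2.7, 4.7]
grip_width: 0.0194
grasp_force: 40.0
```

Call:
{"method": "drive_tool", "body": {"moves": [0.01, -0.11, 0, 0, 0, 0.02, -0.19, 0, 0, 0, 0.03, -0.25, 0, 0, 0, 0.04, -0.3, 0, 0, 0, 0.04, -0.3, 0, 0, 0]}}

```text
time_s: 13.6
tool_pos: [0.6036, -0.0456, 0.1668]
tool_rot: [179.8, 0.1, -179.8]
force: [2.2, 7.3, 4.4]
grip_width: 0.0193
grasp_force: 40.0
```

Call:
{"method": "drive_tool", "body": {"moves": [0.01, -0.04, 0, 0, 0, 0.02, -0.08, 0, 0, 0, 0.03, -0.12, 0, 0, 0, 0.03, -0.12, 0, 0, 0]}}

```text
time_s: 14.1
tool_pos: [0.6036, -0.0458, 0.1669]
tool_rot: [179.5, 0.2, -179.6]
force: [3.8, 15.1, 4.6]
grip_width: 0.0195
grasp_force: 40.0
```

Call:
{"method": "drive_tool", "body": {"moves": [0.01, -0.05, 0, 0, 0, 0.01, -0.05, 0, 0, 0, 0.01, -0.05, 0, 0, 0]}}

```text
time_s: 14.48
tool_pos: [0.6036, -0.0458, 0.1669]
tool_rot: [179.4, 0.2, -179.5]
force: [5.1, 18.0, 3.7]
grip_width: 0.0194
grasp_force: 40.0
```

```bash
python3 - <<'E'
from h import *
s=env.get_obs();p=s['tool_pos'][:2]-[.561,-.0343];print(s['tool_pos'],np.hypot(*p),np.degrees(np.arctan2(p[1],p[0])),s['force'])
for a in (-15.5,104.5,224.5): arc(a,[a+24*k for k in range(1,6)])
E
```

```text
[ 0.60363673 -0.0457981   0.16690454] 0.044159897520734924 -15.092264968489308 [ 5.14654431 18.03908147  3.67759358]
-15.5 [[-0.03, 0.46], [0.13, 0.88], [0.45, 1.21], [0.88, 1.38], [1.34, 1.36]]
104.5 [[0.41, -0.2], [0.7, -0.56], [0.82, -1.0], [0.75, -1.45], [0.51, -1.84]]
224.5 [[-0.38, -0.25], [-0.83, -0.33], [-1.28, -0.21], [-1.63, 0.07], [-1.84, 0.48]]
```

The stop is firm: 18 N and no movement at (0.6036,-0.0458). I first relax the command back to the handle's position, then open.

Call:
{"method": "drive_tool", "body": {"moves": [-0.04, 0.19, 0, 0, 0, -0.04, 0.19, 0, 0, 0]}}

```text
time_s: 14.72
tool_pos: [0.6037, -0.0456, 0.1669]
tool_rot: [179.9, 0.1, -179.8]
force: [0.7, 6.3, 4.9]
grip_width: 0.0193
grasp_force: 40.0
```

Call:
{"method": "drive_tool", "body": {"moves": [-0.03, 0.46, 0, 0, 0, 0.13, 0.88, 0, 0, 0, 0.45, 1.21, 0, 0, 0, 0.88, 1.38, 0, 0, 0, 1.34, 1.36, 0, 0, 0]}}

```text
time_s: 15.35
tool_pos: [0.5507, 0.0094, 0.1668]
tool_rot: [179.9, 0.2, -179.8]
force: [3.1, 3.4, 3.6]
grip_width: 0.0195
grasp_force: 40.0
```

Call:
{"method": "drive_tool", "body": {"moves": [0.41, -0.2, 0, 0, 0, 0.7, -0.56, 0, 0, 0, 0.82, -1.0, 0, 0, 0, 0.75, -1.45, 0, 0, 0, 0.51, -1.84, 0, 0, 0]}}

```text
time_s: 15.98
tool_pos: [0.5309, -0.0654, 0.1669]
tool_rot: [179.8, 0.2, -179.9]
force: [7.6, 14.2, 2.3]
grip_width: 0.019
grasp_force: 40.0
```

Call:
{"method": "drive_tool", "body": {"moves": [-0.38, -0.25, 0, 0, 0, -0.83, -0.33, 0, 0, 0, -1.28, -0.21, 0, 0, 0, -1.63, 0.07, 0, 0, 0, -1.84, 0.48, 0, 0, 0]}}

```text
time_s: 16.6
tool_pos: [0.6015, -0.0516, 0.1668]
tool_rot: [-179.8, -0.2, 179.9]
force: [-6.5, -2.1, 9.2]
grip_width: 0.0194
grasp_force: 40.0
```

One turn done (with a few degrees of lag). Second turn.

Call:
{"method": "drive_tool", "body": {"moves": [-0.03, 0.46, 0, 0, 0, 0.13, 0.88, 0, 0, 0, 0.45, 1.21, 0, 0, 0, 0.88, 1.38, 0, 0, 0, 1.34, 1.36, 0, 0, 0]}}

```text
time_s: 17.23
tool_pos: [0.5504, 0.0093, 0.1668]
tool_rot: [179.8, 0.2, -179.8]
force: [3.5, 5.6, 5.3]
grip_width: 0.0196
grasp_force: 40.0
```

Call:
{"method": "drive_tool", "body": {"moves": [0.41, -0.2, 0, 0, 0, 0.7, -0.56, 0, 0, 0, 0.82, -1.0, 0, 0, 0, 0.75, -1.45, 0, 0, 0, 0.51, -1.84, 0, 0, 0]}}

```text
time_s: 17.85
tool_pos: [0.5309, -0.0654, 0.1669]
tool_rot: [179.7, 0.3, -179.9]
force: [8.6, 13.7, 0.5]
grip_width: 0.0197
grasp_force: 40.0
```

Call:
{"method": "drive_tool", "body": {"moves": [-0.38, -0.25, 0, 0, 0, -0.83, -0.33, 0, 0, 0, -1.28, -0.21, 0, 0, 0, -1.63, 0.07, 0, 0, 0, -1.84, 0.48, 0, 0, 0]}}

```text
time_s: 18.48
tool_pos: [0.6012, -0.0521, 0.1668]
tool_rot: [-179.8, -0.2, 179.9]
force: [-5.4, -2.5, 8.3]
grip_width: 0.0194
grasp_force: 40.0
```

Call:
{"method": "drive_tool", "body": {"moves": [0, 0, 0, 0, 0, 0, 0, 0, 0, 0, 0, 0, 0, 0, 0]}}

```text
time_s: 18.85
tool_pos: [0.6024, -0.0493, 0.1668]
tool_rot: [-180.0, -0.0, 180.0]
force: [-1.0, 2.4, 6.6]
grip_width: 0.0192
grasp_force: 40.0
```

Call:
{"method": "drive_tool", "body": {"moves": [-0.02, 0.06, 0, 0, 0, -0.03, 0.12, 0, 0, 0, -0.03, 0.12, 0, 0, 0, -0.03, 0.12, 0, 0, 0]}}

```text
time_s: 19.35
tool_pos: [0.603, -0.0476, 0.1668]
tool_rot: [-179.8, -0.1, 179.9]
force: [-0.3, -1.7, 8.0]
grip_width: 0.0194
grasp_force: 40.0
```

Call:
{"method": "drive_tool", "body": {"moves": [0, 0, 0, 0, 0, 0, 0, 0, 0, 0]}}

```text
time_s: 19.6
tool_pos: [0.603, -0.0476, 0.1668]
tool_rot: [-179.8, -0.1, 179.9]
force: [-0.4, -1.8, 6.9]
grip_width: 0.0192
grasp_force: 40.0
```

```bash
python3 - <<'E'
from h import *
im,d,W=cloud('scene'); save('s4.png',im[100:330,200:500])
to(.6036,-.0458,.1669)
E
```

```text
t 19.65 [ 0.603  -0.0476  0.1668] [-1.7977e+02 -6.0000e-02  1.7987e+02] units [-0.01  0.04 -0.  ] 0
```

View pics/s4.png

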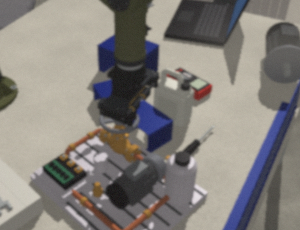

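The gripper holds the crank, the canister at (175,95) is upright, and everything else is in place. The handle is within 2 mm (about 0.04 rad) of the two-turn position and at rest.

```bash
python3 -c "
from cell import env
print(env.sign_off())"
```

```text
the job is handed in; nothing more can be done
None
```

I handed the job in at about 19.7 s: the canister stands released and upright on the bench beside the stand, and the valve was closed to its stop and then opened two turns, to within about 0.04 rad by the tool position. The crank handle is still held at 40 N; sign-off returned no verdict.

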